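# Stand the fallen spray cans back in the bench rack

## Task

Two spray cans, a red one and a blue one, have fallen out of the low steel rack on the workbench. Stand each one upright again, cap up, in the empty bay of the rack that has the round floor mark of its own colour. Do not knock over or push the cans that still stand in the rack, and leave the rest of the things on the bench where they are.

Things in the scene. Friction and masses are not known exactly. Their poses are not given: they have to be found in the camera images.
- can_red: red spray can with a red cap and a white paper band, about 0.15 to 0.31 kg, lying on the bench at the start. Round body 52 mm in diameter over the lower 118 mm, a shoulder, then a cap 35 mm in diameter; 150 mm high in all. Origin at the middle of its height on its axis (75 mm from base and from cap top); its z axis points from base to cap
- can_blue: blue spray can with a blue cap, same size, make and axes as the red one, also lying on the bench at the start
- rack: fixed low dark steel tray, 84 mm deep (its x) by 408 mm long (its y), flat on the bench. Origin at the centre of its underside. Floor top 4 mm above the bench; lips, end walls and dividers 4 mm thick, tops 16 mm above the bench. Four bays in a row at y = -150, -50, 50, 150 mm, each 76 (x) by 96 mm (y) inside; two hold standing cans, two are empty
- mark_red: flat round red mark, 66 mm in diameter, painted on the floor of the bay where the red can belongs; origin at its centre on the rack floor, z up
- mark_blue: flat round blue mark, 66 mm in diameter, painted on the floor of the bay where the blue can belongs; origin at its centre on the rack floor, z up
- can_yellow: yellow spray can with a black cap, same size and axes as the red one, standing loose in a bay of the rack; bystander
- can_grey: grey spray can with a white cap, same size and axes as the red one, standing loose in a bay of the rack; bystander
- block: dark steel block, 70 x 30 x 25 mm, loose on the bench in front of the rack; origin under its centre, long side along its x; bystander
- hammer: hammer with a wooden handle, 280 mm long, lying along its x on the left of the bench; bystander
- rule: flat aluminium rule, 250 x 30 x 4 mm, lying along its x on the right of the bench; origin under its centre; bystander
- stapler: blue stapler, 130 x 34 x 48 mm, along its x, behind the rack; origin under its centre; bystander
- disc: black grinding disc, 125 mm in diameter, 6 mm thick, lying flat to the right of the rack; origin under its centre; bystander
- tin: green round tin with a steel lid, 80 mm in diameter, 55 mm high, standing left of the rack; origin under its centre; bystander

How it is judged (in metres and radians):
At the end, for the whole second after the job is handed in: The red and the blue can both stand upright, cap up (within 0.08 rad), on the rack floor, their axes within 26 mm of the centre of the mark of their own colour, at rest; the yellow and the grey can still stand upright (angle between each of can_red, can_blue, can_yellow, can_grey's own z axis and vertical below 0.08 rad and horizontal distance between can_red and mark_red below 0.026 m and horizontal distance between can_blue and mark_blue below 0.026 m and height (world z) of each of can_red, can_blue below 0.084 m and linear speed of each of can_red, can_blue below 0.02 m/s); the robot touches nothing.
It fails at once if a can that was standing in the rack is tipped (over 0.3 rad) or pushed more than 20 mm (angle between any of can_yellow, can_grey's own z axis and vertical above 0.3 rad or distance of any of can_yellow, can_grey from where it was at the start of the episode above 0.02 m).
It fails at once if another thing on the bench (block, hammer, rule, stapler, disc, tin) is moved more than 25 mm (distance of any of block, hammer, rule, stapler, disc, tin from where it was at the start of the episode above 0.025 m).
It also fails if it takes over 67 s, if anything falls off the work surface, if the arm or the gripper's body presses on something with over 40 N, if the wrist force passes 120 N, or if a joint passes its speed limit or range.

## Robot

A 7-joint arm with a two-finger parallel gripper is mounted at the origin on the work surface. World frame = base frame: x ahead of the robot, y to its left, z up, the work surface at z = 0. Lengths are in mm, angles in rad, forces in N, time in s.
With the tool pointing down it reaches from about 425 to 875 mm from the base axis. Payload 8.4 kg.
Tool frame: the origin (TCP) lies at the very end of the fingers, on their centre line; the grasp point (between the pads) lies 19 mm behind it; z points along the fingers, y is the line along which they close (so a half turn about z gives the same grasp; the last joint's range is limited). The gripper opens to 87 mm and grips with 3 to 60 N. Pads are 19 mm wide; open, the fingers measure 117 mm over their backs; the gripper's body (75 mm by 190 mm) begins 51 mm behind the grasp point.
Start: joints at [1.235, 0.333, 0.04, 1.465, -0.013, 1.343, -0.059], TCP at [152.465, -631.837, 222.546] pointing down, gripper open.
Joint ranges: [-2.58, 2.58], [-0.38, 2.09], [-1.3, 1.39], [0.25, 2.4], [-1.5, 4.64], [0.08, 2.09], [-2.65, 2.65]. Speed limits (rad/s): [2.22, 2.22, 2.79, 2.79, 3.14, 3.14, 3.14].

## Interface

Orientations are given as a unit quaternion [x, y, z, w].
In Python, from rig import env gives the robot as it stands.
- The arm moves only by the shell command python3 -m jog 'ROWS'. ROWS is JSON, a list that holds one entry, the list of rows, each a list of 5 numbers: the shift along the tool's x, y, z scaled (see below), then the turn about the tool's z scaled (see below), then the opening, from 0 (shut) to 1 (fully open). A call has 1 to 20 rows; each row shifts and turns the commanded pose from where the row before left it, along the tool's axes as they then stand; what a row does not reach is not made up. The controller multiplies each number of a shift by 0.2 m and each number of a turn by 360 degrees. A row lasts 1/10 s, in which the tool goes at most 50 mm and 8.59 degrees, less where a joint would pass 70% of its speed; a pose out of reach is approached as far as the arm can. A call with a number of a shift or a turn outside -1 to 1 is refused whole. A call with a gripper value outside its range is refused whole. The fingers move at their own pace and stop on an object; the grip force is fixed at half the most. Time passes only in rows, so rows that do not move let the fingers close. It gives the time, the measured TCP pose, the force, the opening and the grip force at its end, in the units of the state.
- env.read_state(): the state, without advancing time (a new reading comes with each control period).
- env.grab_frame(name): name is "scene" or "top" or "wrist"; returns (picture, depth): 400x640x3 uint8, blue, green, red; 400x640 float32, mm along the optical axis (not along the pixel's ray), 0 where there is no reading.
- env.camera_model(name): a dict with "vertical_fov" (degrees; the focal length in pixels is half the picture's height over the tangent of half this angle, whatever the lens; pixels are square), "cx", "cy" (the principal point, pixels), "k1" (the pictures are not rectified: a ray, as slopes to the right and down, at radius r is drawn at 1 + k1 r^2 times it, then the intrinsics apply), "R" (3x3) and "t" (3): a world point X has camera coordinates R X + t; the wrist camera has in their place "mount" (4x4, takes a point from camera to tool coordinates, whose origin is the TCP and whose axes are the flange's). Camera axes: x right, y down, z forward; pixel columns grow to the right and rows downward; lengths in mm; the calibration is good to about 2 mm. A picture is of the moment at which its call begins: read the wrist's pose just before it. camera_model takes no time and is no camera call.
- env.job_done(): hands the job in; it is judged then, once.
The state is a dict: "time": time; "joint_pos": joint angles; "joint_velocities": joint speeds; "effort": joint torques, N m; "tool_pos": TCP position; "orientation": TCP orientation; "force": force on the tool from outside, world axes, zero at the start; "wrist_torque": the same for the moment, N m; "opening": opening from 0.0 (shut) to 1.0 (fully open); "grip_force": force on a finger pad.
Only numpy, scipy, OpenCV 4.12 (cv2) and the standard library are available. Lean on these libraries where they do the work, as an engineer would, in place of code of your own. Each camera call takes 0.05 s, during which the arm holds its last target. There are 200 camera calls.

## Working session

There is one attempt and no reset: what is moved stays moved. The work goes in short steps, Python scripts to look and compute and a shell command to move; the robot and the scene stay as the last step left them, time stands still between calls to the robot, and variables do not carry over. Pictures are saved under pics/ and viewed, at most 10 in all, crops included, and the job is handed in when it is done.

```bash
mkdir -p pics; ls
cat > h.py <<'E'
import numpy as np, cv2
from rig import env
def intr(m):
    f=200/np.tan(np.radians(m["vertical_fov"])/2)
    return f
def shot(n,fn=None):
    s=env.read_state(); im,d=env.grab_frame(n)
    m=env.camera_model(n)
    if fn: cv2.imwrite('pics/'+fn,im)
    return s,im,d,m
def cloud(s,d,m):
    f=intr(m); v,u=np.mgrid[:400,:640]
    xd=(u-m["cx"])/f; yd=(v-m["cy"])/f
    x,y=xd.copy(),yd.copy()
    for _ in range(20):
        k=1+m["k1"]*(x*x+y*y); x=xd/k;y=yd/k
    P=np.stack([x*d,y*d,d],-1)
    if "R" in m: W=(P-np.array(m["t"]))@np.array(m["R"])
    else:
        from scipy.spatial.transform import Rotation as R
        M=np.array(m["mount"]); T=P@M[:3,:3].T+M[:3,3]
        W=T@R.from_quat(s["orientation"]).as_matrix().T+np.array(s["tool_pos"])
    W[d<=0]=np.nan
    return W
E
python3 - <<'E'
from h import *
for n in("top","scene"):
    s,im,d,m=shot(n,n+'0.png'); W=cloud(s,d,m); np.save(n+'.npy',W); print({k:np.round(v,3).tolist() if not isinstance(v,str) else v for k,v in m.items()})
print(s)
E
```

```text
pics
{'vertical_fov': 48.836, 'cx': 315.309, 'cy': 203.132, 'k1': -0.076, 'R': [[-0.022, -1.0, -0.008], [-0.987, 0.023, -0.162], [0.162, 0.004, -0.987]], 't': [8.652, 578.547, 1309.708]}
{'vertical_fov': 53.25, 'cx': 318.324, 'cy': 199.242, 'k1': 0.008, 'R': [[0.863, 0.505, -0.01], [0.399, -0.695, -0.599], [-0.309, 0.513, -0.801]], 't': [-506.473, -197.232, 1374.764]}
{'time': 0.05, 'joint_pos': array([ 1.23477903,  0.33388165,  0.03990545,  1.46622659, -0.0133978 ,
        1.34330482, -0.05846679]), 'joint_velocities': array([-0.00132791,  0.00017266,  0.00025316,  0.0006051 ,  0.00069452,
       -0.00123668, -0.00066845]), 'effort': array([ 4.28366460e-03, -6.58442760e+01,  1.34116698e+00, -4.05123711e+01,
       -5.99255715e-02,  4.13690577e-02,  1.00171212e-04]), 'tool_pos': array([ 152.34385442, -631.43295062,  221.70049125]), 'orientation': array([ 9.92998342e-01,  1.18125732e-01, -1.49776151e-04, -7.62523184e-04]), 'force': array([ 1.01014916, -0.29382417,  0.35992302]), 'wrist_torque': array([0.00467059, 0.00472926, 0.00327011]), 'grip_force': 0.0, 'opening': 0.9964237368426964}
```

View pics/top0.png

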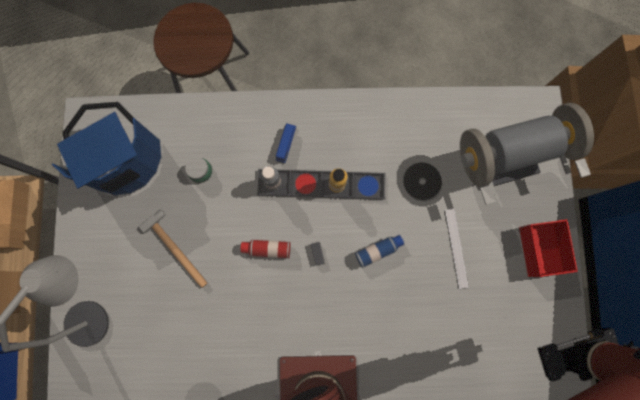

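View pics/scene0.png

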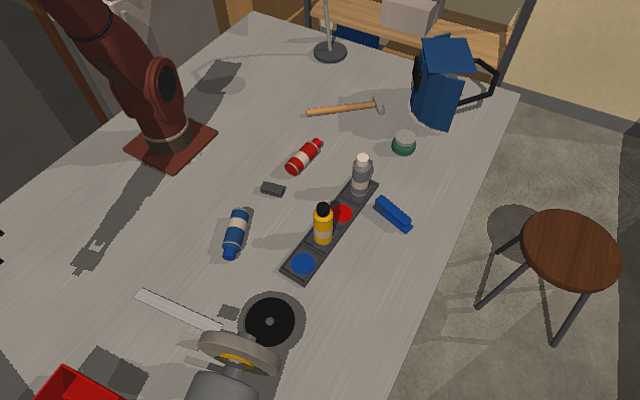

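The top view shows the red can lying at about (265,249) with its cap to the left, and the blue can at about (380,250) with its cap to the right. The red mark is at (306,183), the blue mark at (369,186), and the block at (316,253). Next I'll measure these.

Run:
```python
from h import *
for n in("top","scene"):
    W=np.load(n+'.npy'); im=cv2.imread(f'pics/{n}0.png'); hsv=cv2.cvtColor(im,cv2.COLOR_BGR2HSV).astype(int)
    H,S,V=hsv[...,0],hsv[...,1],hsv[...,2]
    reg=(W[...,0]>350)&(W[...,0]<850)&(W[...,1]>-330)&(W[...,1]<330)
    red=((H<8)|(H>172))&(S>150)&(V>60); blue=(H>105)&(H<125)&(S>120)&(V>50)
    print(n,'bench z',np.nanmedian(W[...,2][reg&(S<40)]))
    for nm,c in(('red',red),('blue',blue),('yel',(H>18)&(H<32)&(S>150)&(V>80))):
        k,l,st,ce=cv2.connectedComponentsWithStats((c&reg).astype(np.uint8))
        for i in range(1,k):
            if st[i,4]>25:
                P=W[l==i]; c0=np.median(P,0); q=P-P.mean(0); w,v=np.linalg.eigh(np.cov(q[:,:2].T)); a=v[:,1]; pr=q[:,:2]@a
                print(nm,st[i,4],'px',ce[i].round(),'mean',P.mean(0).round(1),'mid',((P.min(0)+P.max(0))/2).round(1),'z95',np.percentile(P[:,2],97).round(1),'ax',a.round(3),'len',(pr.max()-pr.min()).round(1))
    # everything above the bench near each lying can
    for nm,b in(('redcan',(430,530,30,200)),('bluecan',(430,540,-220,-60)),('block',(430,520,-40,22))):
        k=(W[...,0]>b[0])&(W[...,0]<b[1])&(W[...,1]>b[2])&(W[...,1]<b[3])&(W[...,2]>14)
        P=W[k]; r=cv2.minAreaRect(P[:,:2].astype(np.float32)); print(nm,k.sum(),np.round(r[0],1),np.round(r[1],1),round(r[2],1),P[:,2].max().round(1))
    k=(V<75)&(S<70)&(W[...,2]<25)&(W[...,2]>8)&(W[...,0]>570)&(W[...,0]<760)&(abs(W[...,1])<240)
    r=cv2.minAreaRect(W[k][:,:2].astype(np.float32)); print('rack',np.round(r[0],1),np.round(r[1],1),r[2])
```

```text
top bench z 0.7510827604546564
red 268 px [305. 183.] mean [653.2  27.8   5. ] mid [651.8  27.6   4.1] z95 10.5 ax [-0.372  0.928] len 63.3
red 171 px [259. 247.] mean [446.7 168.3  49.5] mid [446.3 168.1  48.5] z95 55.4 ax [0.179 0.984] len 43.9
red 66 px [245. 247.] mean [449.3 214.7  41.1] mid [449.1 214.7  40.9] z95 48.4 ax [-0.96  -0.279] len 28.2
red 91 px [282. 249.] mean [440.4  99.6  49.8] mid [440.2  98.3  50.3] z95 56.9 ax [-0.998  0.062] len 37.6
blue 309 px [285. 141.] mean [781.6  86.7  42.9] mid [783.7  86.7  29.4] z95 51.0 ax [-0.952  0.306] len 119.8
blue 287 px [368. 185.] mean [ 639.  -173.     4.9] mid [ 639.5 -172.4    5.2] z95 10.3 ax [-0.426  0.905] len 61.7
blue 59 px [398. 241.] mean [ 457.1 -253.7   42.2] mid [ 456.9 -253.3   40.7] z95 48.3 ax [-0.819 -0.574] len 27.2
blue 70 px [385. 246.] mean [ 440.4 -212.3   51.2] mid [ 438.9 -209.9   50.7] z95 57.2 ax [-0.314  0.949] len 33.3
redcan 485 [449.6 138.4] [122.4  40.2] 89.2 60.6
bluecan 176 [ 436.1 -186.3] [31.5 86.7] 23.2 57.3
block 93 [445.5  -2.9] [29.2 30.7] 5.1 30.6
rack [663.6 -22.4] [400.7 120.4] 86.7
[... 868 characters left out ...]
 [ 439.2 -209.6   42.9] z95 54.6 ax [-0.979 -0.205] len 53.0
blue 222 px [230. 251.] mean [ 458.9 -252.8   38.8] mid [ 453.1 -251.8   35.4] z95 50.5 ax [0.106 0.994] len 44.9
blue 418 px [303. 264.] mean [ 638.4 -173.     5.2] mid [ 638.3 -173.3    5.3] z95 8.4 ax [-0.961  0.276] len 66.6
yel 302 px [323. 222.] mean [652.9 -87.5 108.6] mid [643.3 -37.6  72. ] z95 131.2 ax [-0.841 -0.541] len 54.9
yel 87 px [323. 240.] mean [655.  -90.6  25.7] mid [648.2 -81.2  25.1] z95 38.3 ax [-0.839 -0.544] len 50.7
redcan 536 [449.7 138.1] [123.2  44.4] 86.6 56.6
bluecan 281 [ 449.9 -176.4] [39.9 86.8] 0.2 56.5
block 110 [445.  -4.] [33.3 33.3] 12.1 29.1
rack [676.7 -25.1] [409.2 143.2] 86.86907196044922
```

```bash
cat > go.py <<'E'
import sys; from h import *
from scipy.spatial.transform import Rotation as R
def rel(x,y,z,phi=None):
    s=env.read_state(); M=R.from_quat(s["orientation"]).as_matrix(); p=np.array(s["tool_pos"])
    d=M.T@(np.array([x,y,z])-p); ph=np.degrees(np.arctan2(M[1,0],M[0,0]))
    print('t',s['time'],'pos',p.round(1),'phi',ph.round(2),'q7',s['joint_pos'][6].round(2),'tilt',M[2].round(3))
    n=int(np.ceil(np.linalg.norm(d)/48)) or 1
    print('shift units',(d/200).round(4),'rows',n,'each',(d/200/n).round(4), end=' ')
    if phi is not None:
        t=-(phi-ph); k=int(np.ceil(abs(t)/8.5)) or 1; print('turn rows',k,'each',round(t/360/k,5))
    print()
if __name__=='__main__': rel(*map(float,sys.argv[1:]))
E
python3 go.py 455 -250 200 112.3
```

```text
t 0.1 pos [ 152.4 -631.4  221.8] phi 13.57 q7 -0.06 tilt [-0.    -0.001 -1.   ]
shift units [ 1.9183 -1.4988  0.1108] rows 11 each [ 0.1744 -0.1363  0.0101] turn rows 12 each -0.02285
```

```bash
python3 -m jog '[[[0.1744,-0.1363,0.01,0,1],[0.1744,-0.1363,0.01,0,1],[0.1744,-0.1363,0.01,0,1],[0.1744,-0.1363,0.01,0,1],[0.1744,-0.1363,0.01,0,1],[0.1744,-0.1363,0.01,0,1],[0.1744,-0.1363,0.01,0,1],[0.1744,-0.1363,0.01,0,1],[0.1744,-0.1363,0.01,0,1],[0.1744,-0.1363,0.01,0,1],[0.1744,-0.1363,0.01,0,1]]]'
python3 -m jog '[[[0,0,0,-0.0228,1],[0,0,0,-0.0228,1],[0,0,0,-0.0228,1],[0,0,0,-0.0228,1],[0,0,0,-0.0228,1],[0,0,0,-0.0228,1],[0,0,0,-0.0228,1],[0,0,0,-0.0228,1],[0,0,0,-0.0228,1],[0,0,0,-0.0228,1],[0,0,0,-0.0228,1],[0,0,0,-0.0228,1],[0,0,0,0,1]]]'
python3 go.py 455 -250 200 112.3
python3 - <<'E'
from h import *
s,im,d,m=shot('wrist','w1.png'); W=cloud(s,d,m); np.save('w1.npy',W)
hsv=cv2.cvtColor(im,cv2.COLOR_BGR2HSV).astype(int);H,S,V=hsv[...,0],hsv[...,1],hsv[...,2]
k=(W[...,2]>14)&(W[...,2]<70)&(W[...,0]<560)
n,l,st,ce=cv2.connectedComponentsWithStats(k.astype(np.uint8))
for i in range(1,n):
    if st[i,4]>300:
        P=W[l==i]; r=cv2.minAreaRect(P[:,:2].astype(np.float32)); print(st[i],np.round(r[0],1),np.round(r[1],1),round(r[2],1),P[:,2].max())
        print(cv2.boxPoints(r).round(1).tolist())
E
```

```text
time: 1.2
tool_pos: [455.7, -248.7, 200.4]
orientation: [0.993, 0.118, -0.0, -0.0]
force: [0.4, -0.5, -0.4]
opening: 1.0
grip_force: 0.0
time: 2.5
tool_pos: [454.8, -250.3, 200.2]
orientation: [0.558, 0.83, -0.0, -0.0]
force: [-0.0, -0.2, 0.0]
opening: 1.001
grip_force: 0.0
t 2.5 pos [ 454.8 -250.3  200.2] phi 112.2 q7 0.77 tilt [ 0.001 -0.    -1.   ]
shift units [0.001  0.0013 0.0011] rows 1 each [0.001  0.0013 0.0011] turn rows 1 each -0.00029

[ 288   54   53  148 6604] [ 430.8 -200.3] [ 52.5 150. ] 23.9 53.881783572412985
[[376.3999938964844, -142.3000030517578], [437.1000061035156, -279.3999938964844], [485.1000061035156, -258.20001220703125], [424.3999938964844, -121.0999984741211]]
```

View pics/w1.png

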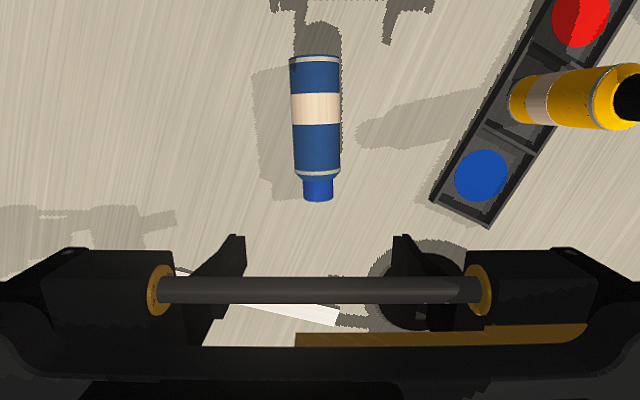

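The wrist view shows the blue can at columns 290–340, rows 54–202, cap toward the gripper. It measures 52.5 x 150 mm, matching the given size. I'll grip it by the cap.

```bash
python3 -m jog '[[[0,0,0,-0.0047,1],[0,0,0,0,1]]]' | head -1; python3 go.py 456.3 -257.9 8 113.9
```

```text
time: 2.75
t 2.75 pos [ 455.  -250.3  200.5] phi 113.7 q7 0.79 tilt [ 0. -0. -1.]
shift units [-0.0373 -0.0094  0.9624] rows 5 each [-0.0075 -0.0019  0.1925] turn rows 1 each -0.00056
```

```bash
python3 -m jog '[[[-0.037,-0.009,0.18,0,1],[0,0,0.22,0,1],[0,0,0.22,0,1],[0,0,0.2,0,1],[0,0,0.1,0,1],[0,0,0.042,0,1],[0,0,0,0,1],[0,0,0,0,0.2],[0,0,0,0,0.2],[0,0,0,0,0.2],[0,0,0,0,0.2],[0,0,0,0,0.2]]]'
python3 -m jog '[[[0,0,-0.1,0,0.2],[0,0,-0.1,0,0.2],[0,0,-0.1,0,0.2],[0,0,-0.1,0,0.2],[0,0,-0.1,0,0.2],[0,0,0,0,0.2],[0,0,0,0,0.2]]]'
python3 - <<'E'
from h import *
s,im,d,m=shot('wrist','w2.png')
E
```

```text
time: 3.95
tool_pos: [456.6, -258.0, 8.6]
orientation: [0.546, 0.837, -0.0, 0.0]
force: [0.1, -0.2, -0.1]
opening: 0.628
grip_force: 0.0
time: 4.65
tool_pos: [456.5, -258.0, 108.3]
orientation: [0.546, 0.837, -0.0, 0.0]
force: [-0.7, -0.3, -0.6]
opening: 0.202
grip_force: 0.0
```

View pics/w2.png

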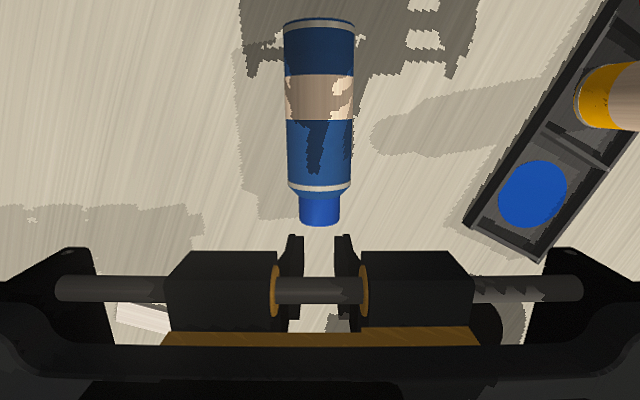

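The fingers hadn't closed when I lifted, so the can is still lying on the bench at columns 285–355, rows 20–225. I'll recheck its position and grip again, with longer to close.

```bash
cat > can.py <<'E'
from h import *
import sys
def can(lim=(300,560,-330,330),zr=(14,70)):
    s,im,d,m=shot('wrist'); W=cloud(s,d,m)
    k=(W[...,2]>zr[0])&(W[...,2]<zr[1])&(W[...,0]>lim[0])&(W[...,0]<lim[1])&(W[...,1]>lim[2])&(W[...,1]<lim[3])
    n,l,st,ce=cv2.connectedComponentsWithStats(k.astype(np.uint8))
    for i in range(1,n):
        if st[i,4]>400:
            P=W[l==i]; r=cv2.minAreaRect(P[:,:2].astype(np.float32)); b=cv2.boxPoints(r)
            e=b[1]-b[0],b[2]-b[1]; a=max(e,key=np.linalg.norm); a=a/np.linalg.norm(a)
            print(st[i],'c',np.round(r[0],1),'size',np.round(r[1],1),'axis',a.round(3),np.degrees(np.arctan2(a[1],a[0])).round(1),'zmax',np.nanmax(P[:,2]).round(1))
if __name__=='__main__': can()
E
python3 can.py; python3 go.py 456.3 -257.9 8 113.9
```

```text
[  283    17    73   211 13020] c [ 430.9 -200.1] size [ 52.6 150.3] axis [ 0.401 -0.916] -66.4 zmax 53.6
t 4.75 pos [ 455.8 -257.6  107.3] phi 113.75 q7 0.77 tilt [ 0.001 -0.001 -1.   ]
shift units [-0.0028  0.0019  0.4963] rows 3 each [-0.0009  0.0006  0.1654] turn rows 1 each -0.00042
```

```bash
python3 -m jog '[[[0,0,0,0,1],[0,0,0,0,1],[0,0,0,0,1],[0,0,0,0,1],[0,0,0.1,0,1],[0,0,0.1,0,1],[0,0,0.1,0,0.8],[0,0,0.1,0,0.7],[0,0,0.097,0,0.6],[0,0,0,0,0.2],[0,0,0,0,0.2],[0,0,0,0,0.2],[0,0,0,0,0.2],[0,0,0,0,0.2],[0,0,0,0,0.2],[0,0,0,0,0.2]]]'
```

```text
time: 6.35
tool_pos: [457.2, -258.3, 9.6]
orientation: [0.546, 0.837, 0.0, 0.001]
force: [0.2, -1.1, 5.7]
opening: 0.396
grip_force: 30.0
```

```bash
python3 -m jog '[[[0,0,-0.1,0,0.2],[0,0,-0.15,0,0.2],[0,0,-0.2,0,0.2],[0,0,-0.2,0,0.2],[0,0,-0.1,0,0.2],[0,0,0,0,0.2],[0,0,0,0,0.2],[0,0,0,0,0.2]]]'
python3 - <<'E'
from h import *
s,im,d,m=shot('wrist','w3.png')
E
```

```text
time: 7.15
tool_pos: [455.3, -257.3, 156.7]
orientation: [0.546, 0.838, -0.0, -0.002]
force: [-0.4, 1.0, -3.5]
opening: 0.391
grip_force: 30.0
```

View pics/w3.png

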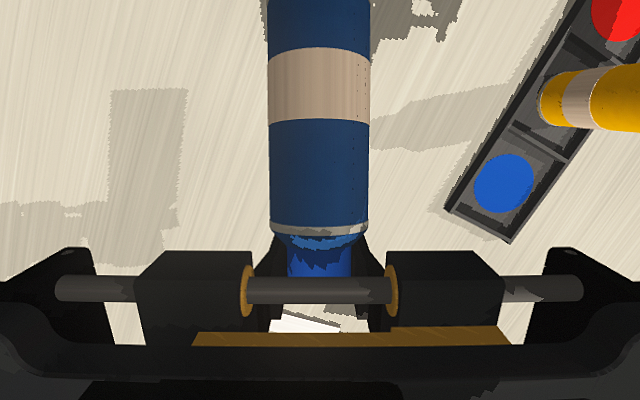

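The wrist view shows the blue can gripped by the cap (columns 268–370) and still roughly horizontal, so friction holds it. I'll lower it until a hanging base would just clear the bench, then ease the grip so it swings down.

```bash
cat > tilt.py <<'E'
from h import *
from scipy.spatial.transform import Rotation as R
s,im,d,m=shot('wrist'); W=cloud(s,d,m)
M=R.from_quat(s["orientation"]).as_matrix(); T=(W-np.array(s["tool_pos"]))@M
k=(abs(T[...,1])<5)&(T[...,2]<140)&(T[...,2]>-60)&(T[...,0]>15)&(T[...,0]<160)&(W[...,2]>3)
P=T[k]; P=P[np.argsort(P[:,0])]
for a in np.arange(15,160,15):
    q=P[(P[:,0]>=a)&(P[:,0]<a+15)]
    if len(q)>20: print(int(a+7),len(q),'z behind/below grasp',(np.median(q[:,2])+19).round(1))
print(s['opening'],s['grip_force'],s['tool_pos'].round(1),np.array(s['force']).round(1))
E
python3 tilt.py
python3 -m jog '[[[0,0,0.05,0,0.2],[0,0,0.05,0,0.2],[0,0,0.055,0,0.2],[0,0,0,0,0.388],[0,0,0,0,0.388]]]'
python3 tilt.py
```

```text
22 522 z behind/below grasp -16.3
37 743 z behind/below grasp -14.7
52 761 z behind/below grasp -11.5
67 794 z behind/below grasp -8.3
82 807 z behind/below grasp -5.7
97 840 z behind/below grasp -2.8
112 835 z behind/below grasp 1.0
127 346 z behind/below grasp 3.2
0.393335631771061 29.999299477333352 [ 455.4 -257.3  156.8] [-0.2 -1.  -2.3]
time: 7.75
tool_pos: [456.2, -257.7, 127.2]
orientation: [0.546, 0.838, 0.0, -0.001]
force: [0.8, -0.3, -1.5]
opening: 0.394
grip_force: 30.0
22 524 z behind/below grasp -15.7
37 750 z behind/below grasp -14.0
52 757 z behind/below grasp -10.6
67 771 z behind/below grasp -7.1
82 785 z behind/below grasp -4.1
97 816 z behind/below grasp -0.7
112 800 z behind/below grasp 3.3
127 385 z behind/below grasp 5.8
0.39402728912158125 29.99948287215375 [ 456.2 -257.7  127.2] [ 0.8 -0.3 -1.5]
```

```bash
python3 -m jog '[[[0,0,0,0,0.4],[0,0,0,0,0.4],[0,0,0,0,0.2],[0,0,0,0,0.2]]]'
python3 tilt.py
```

```text
time: 8.2
tool_pos: [457.3, -258.8, 128.9]
orientation: [0.547, 0.837, -0.0, 0.001]
force: [0.7, -2.7, 5.2]
opening: 0.389
grip_force: 30.0
22 779 z behind/below grasp -0.0
37 608 z behind/below grasp 20.4
52 480 z behind/below grasp 58.3
67 285 z behind/below grasp 105.7
0.38887909628649553 30.004346680361778 [ 457.3 -258.8  128.9] [ 0.7 -2.7  5.2]
```

```bash
python3 -m jog '[[[0,0,0,0,0.4],[0,0,0,0,0.4],[0,0,0,0,0.4],[0,0,0,0,0.2],[0,0,0,0,0.2],[0,0,0,0,0.2]]]'
python3 tilt.py
```

```text
time: 8.85
tool_pos: [456.8, -257.9, 128.2]
orientation: [0.546, 0.838, 0.0, 0.0]
force: [0.6, -0.4, 5.4]
opening: 0.393
grip_force: 30.0
22 792 z behind/below grasp -0.9
37 624 z behind/below grasp 20.2
52 471 z behind/below grasp 58.5
67 266 z behind/below grasp 106.8
0.3927899780244448 30.00010907649994 [ 456.8 -257.9  128.2] [ 0.6 -0.4  5.4]
```

```bash
python3 -m jog '[[[0,0,-0.05,0,0.2],[0,0,-0.03,0,0.2],[0,0,0,0,0.2],[0,0,0,0,0.4],[0,0,0,0,0.4],[0,0,0,0,0.2],[0,0,0,0,0.2],[0,0,0,0,0.2]]]'
python3 tilt.py
```

```text
time: 9.7
tool_pos: [456.4, -257.8, 143.6]
orientation: [0.546, 0.837, 0.0, -0.0]
force: [-0.5, 0.2, -2.3]
opening: 0.392
grip_force: 30.0
22 801 z behind/below grasp 0.5
37 701 z behind/below grasp 34.6
52 253 z behind/below grasp 104.7
0.3923917276746812 30.00012778211385 [ 456.4 -257.8  143.6] [-0.5  0.2 -2.3]
```

```bash
python3 -m jog '[[[0,0,0,0,0.41],[0,0,0,0,0.41],[0,0,0,0,0.2],[0,0,0,0,0.2],[0,0,0,0,0.2]]]'
python3 tilt.py
python3 - <<'E'
from h import *
s,im,d,m=shot('scene','s3.png'); im=im[100:330,130:450]; cv2.imwrite('pics/s3c.png',cv2.resize(im,None,fx=2,fy=2))
E
```

```text
time: 10.25
tool_pos: [456.5, -257.9, 143.9]
orientation: [0.546, 0.837, 0.0, 0.0]
force: [0.3, 0.3, -1.0]
opening: 0.243
grip_force: 0.0
22 461 z behind/below grasp 12.7
37 484 z behind/below grasp 13.1
52 614 z behind/below grasp 40.9
0.24260956515034585 0.0 [ 456.5 -257.9  143.9] [ 0.3  0.3 -1. ]
```

View pics/s3c.png

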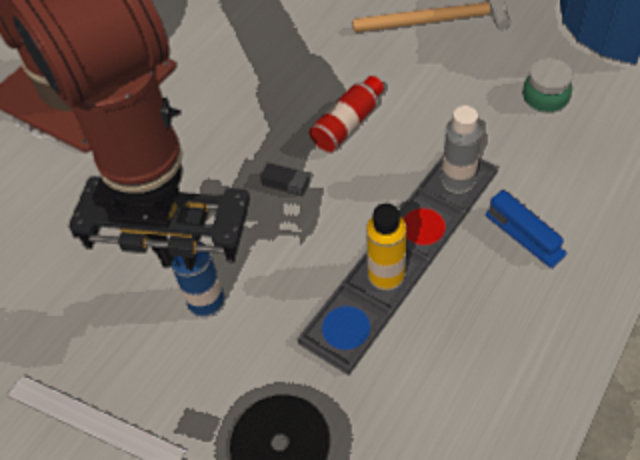

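The scene crop shows the blue can standing upright on the bench in front of the fingers, at about (200,290) in the crop. Depth puts its cap top at z≈150. I'll rise, open and locate it.

```bash
python3 -m jog '[[[0,0,-0.2,0,1],[-0.2,0,-0.1,0,1],[0,0,0,0,1],[0,0,0,0,1]]]' | head -2
cat > up.py <<'E'
from h import *
import sys
x0,x1,y0,y1,z=map(float,sys.argv[1:6])
s,im,d,m=shot('wrist'); W=cloud(s,d,m); np.save('up.npy',W); cv2.imwrite('up.png',im)
g=(W[...,0]>x0)&(W[...,0]<x1)&(W[...,1]>y0)&(W[...,1]<y1)
for a,b in((z-7,z+9),(z-33,z-22),(z-60,z-50),(z-100,z-90)):
    k=g&(W[...,2]>a)&(W[...,2]<b); P=W[k]
    if len(P)>20:
        c,r=cv2.minEnclosingCircle(P[:,:2].astype(np.float32)); print((a,b),len(P),'circ',np.round(c,1),round(r,1),'mean',P.mean(0).round(1),'min',P.min(0).round(1),'max',P.max(0).round(1))
E
python3 up.py 380 540 -300 -150 150; python3 go.py 456 -258 180
```

```text
time: 10.75
tool_pos: [472.7, -295.1, 203.9]
(143.0, 159.0) 1902 circ [ 446.4 -235.2] 17.4 mean [ 446.3 -234.7  149.3] min [ 429.1 -252.2  145.8] max [ 463.7 -218.   151.6]
(117.0, 128.0) 1361 circ [ 446.4 -235.1] 26.3 mean [ 444.6 -231.4  121.3] min [ 420.6 -261.   117. ] max [ 472.5 -209.2  126.5]
t 10.8 pos [ 472.4 -294.2  203.3] phi 113.75 q7 0.83 tilt [ 0.001 -0.    -1.   ]
shift units [ 0.1983 -0.0021  0.1166] rows 1 each [ 0.1983 -0.0021  0.1166]
```

Blue stands upright with its axis at (446.4, -235.1): cap radius 17.4, body radius 26.3, top at 149, all matching the given sizes. I'll turn to the rack's heading and grip the cap from above.

```bash
python3 -m jog '[[[0,0,0,0.0189,1],[0,0,0,0.0189,1],[0,0,0,0.0189,1],[0,0,0,0.0189,1],[0,0,0,0,1],[0,0,0,0,1]]]' | head -1
python3 go.py 446.4 -235.1 180 86.6
```

```text
time: 11.4
t 11.4 pos [ 472.3 -293.7  203.3] phi 86.79 q7 0.37 tilt [ 0.001 -0.001 -1.   ]
shift units [ 0.2852 -0.1456  0.1166] rows 2 each [ 0.1426 -0.0728  0.0583] turn rows 1 each 0.00052
```

```bash
python3 -m jog '[[[0.1426,-0.0728,0.02,0,1],[0.1426,-0.0728,0.02,0,1],[0,0,0.08,0,1],[0,0,0.15,0,1],[0,0,0.1,0,0.8],[0,0,0.05,0,0.6],[0,0,0,0,0.5],[0,0,0,0,0.2],[0,0,0,0,0.2],[0,0,0,0,0.2],[0,0,0,0,0.2],[0,0,0,0,0.2],[0,0,0,0,0.2],[0,0,0,0,0.2]]]'
python3 go.py 638.8 -173 160 86.6
```

```text
time: 12.8
tool_pos: [447.3, -236.1, 120.5]
orientation: [0.728, 0.685, 0.0, 0.001]
force: [-2.2, 0.6, 6.8]
opening: 0.497
grip_force: 25.7
t 12.8 pos [ 447.3 -236.1  120.5] phi 86.53 q7 0.28 tilt [-0.001  0.001 -1.   ]
shift units [ 0.3725  0.937  -0.1967] rows 5 each [ 0.0745  0.1874 -0.0393] turn rows 1 each -0.00018
```

```bash
python3 -m jog '[[[0,0,0,0,0.6],[0,0,0,0,0.6],[0,0,-0.045,0,0.6],[0,0,0,0,0.6],[0,0,0,0,0.2],[0,0,0,0,0.2],[0,0,0,0,0.2],[0,0,0,0,0.2],[0,0,0,0,0.2]]]'
python3 go.py 638.8 -173 160 86.6
```

```text
time: 13.7
tool_pos: [446.8, -235.7, 128.6]
orientation: [0.728, 0.685, -0.0, -0.0]
force: [0.3, -0.4, -0.4]
opening: 0.393
grip_force: 30.3
t 13.7 pos [ 446.8 -235.7  128.6] phi 86.54 q7 0.29 tilt [ 0. -0. -1.]
shift units [ 0.3711  0.9393 -0.1573] rows 5 each [ 0.0742  0.1879 -0.0315] turn rows 1 each -0.00018
```

```bash
python3 -m jog '[[[0,0,-0.06,0,0.2],[0,0,-0.08,0,0.2],[0,0,-0.04,0,0.2],[0.0186,0.047,0,0,0.2],[0.037,0.094,0,0,0.2],[0.056,0.141,0,0,0.2],[0.074,0.188,0,0,0.2],[0.074,0.188,0,0,0.2],[0.056,0.141,0,0,0.2],[0.037,0.094,0,0,0.2],[0.0186,0.047,0,0,0.2],[0,0,0,0,0.2],[0,0,0,0,0.2],[0,0,0,0,0.2]]]'
python3 go.py 638.8 -173 134 86.6
python3 - <<'E'
from h import *
s,im,d,m=shot('wrist','w5.png')
W=cloud(s,d,m);np.save('w5.npy',W)
H,S,V=cv2.split(cv2.cvtColor(im,cv2.COLOR_BGR2HSV))
k=(H>105)&(H<125)&(S>120)&(V>50)&(abs(W[...,0]-639)<70)&(abs(W[...,1]+173)<70)
for a in range(0,160,15):
    P=W[k&(W[...,2]>=a)&(W[...,2]<a+15)]
    if len(P)>30: print(a,len(P),P.min(0).round(1),P.max(0).round(1))
E
```

```text
time: 15.1
tool_pos: [638.1, -174.0, 164.8]
orientation: [0.729, 0.685, -0.0, 0.0]
force: [-0.4, -0.1, -3.2]
opening: 0.395
grip_force: 30.3
t 15.1 pos [ 638.1 -174.   164.8] phi 86.46 q7 0.01 tilt [-0.001 -0.    -1.   ]
shift units [0.0053 0.0031 0.1541] rows 1 each [0.0053 0.0031 0.1541] turn rows 1 each -0.00038

0 795 [ 605.2 -183.6    1.4] [ 670.7 -140.8    6.9]
45 122 [ 614.9 -161.8   45.2] [ 659.8 -148.    60. ]
90 51 [ 621.3 -158.4  100.6] [ 658.7 -147.8  104.9]
105 260 [ 616.7 -165.6  105. ] [ 662.3 -147.6  119.9]
120 315 [ 616.4 -166.2  120. ] [ 662.6 -147.5  135. ]
135 238 [ 616.5 -164.4  135. ] [ 661.9 -147.5  145.9]
150 1562 [ 614.7 -171.6  151.7] [ 662.6 -147.7  164.9]
```

View pics/w5.png

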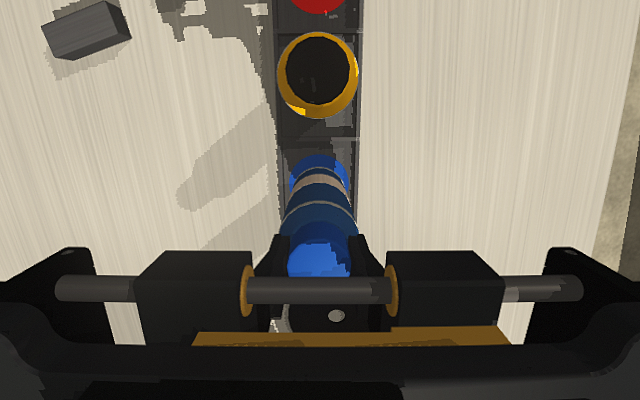

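The wrist view shows the blue can hanging vertically over its bay, with the blue mark visible at (320,170). The can's side edge sits at a constant y≈-147.6 over its whole height. I'll lower and release.

```bash
python3 -m jog '[[[0,0,0.05,0,0.2],[0,0,0.06,0,0.2],[0,0,0.03,0,0.2],[0,0,0.015,0,0.2],[0,0,0.005,0,0.2],[0,0,0,0,0.2]]]'
python3 -m jog '[[[0,0,0,0,0.5],[0,0,0,0,0.6],[0,0,0,0,0.8],[0,0,0,0,0.9],[0,0,-0.1,0,1],[0,0,-0.2,0,1],[-0.2,0,-0.1,0,1],[-0.1,0,0,0,1],[0,0,0,0,1],[0,0,0,0,1]]]'
python3 up.py 590 690 -215 -125 154
```

```text
time: 15.75
tool_pos: [639.2, -173.0, 132.8]
orientation: [0.728, 0.685, 0.0, 0.0]
force: [0.3, 0.3, -2.0]
opening: 0.39
grip_force: 30.3
time: 16.75
tool_pos: [634.9, -233.2, 211.5]
orientation: [0.729, 0.685, -0.0, -0.001]
force: [-0.2, 0.6, -0.2]
opening: 0.995
grip_force: 0.0
(147.0, 163.0) 1816 circ [ 638.9 -172.5] 17.5 mean [ 638.9 -172.1  153.3] min [ 621.5 -189.9  147.5] max [ 655.7 -155.4  155.6]
(121.0, 132.0) 1310 circ [ 638.9 -172.5] 26.2 mean [ 639.2 -167.8  125.4] min [ 613.3 -198.5  121. ] max [ 664.5 -146.7  131.1]
```

Blue stands at (638.9, -172.5), which is under 1 mm from its mark. Next is red.

```bash
python3 go.py 449 55 205 86.5
```

```text
t 16.8 pos [ 635.1 -232.1  211.6] phi 86.56 q7 0.11 tilt [ 0.001 -0.002 -1.   ]
shift units [ 1.3768 -1.0149  0.036 ] rows 8 each [ 0.1721 -0.1269  0.0045] turn rows 1 each 0.00015
```

```bash
python3 -m jog '[[[0.1721,-0.1269,0.0045,0,1],[0.1721,-0.1269,0.0045,0,1],[0.1721,-0.1269,0.0045,0,1],[0.1721,-0.1269,0.0045,0,1],[0.1721,-0.1269,0.0045,0,1],[0.1721,-0.1269,0.0045,0,1],[0.1721,-0.1269,0.0045,0,1],[0.1721,-0.1269,0.0045,0,1],[0,0,0,0,1],[0,0,0,0,1]]]'
python3 can.py
```

```text
time: 17.8
tool_pos: [448.7, 55.5, 205.4]
orientation: [0.727, 0.687, -0.0, 0.0]
force: [0.9, 0.0, -0.1]
opening: 1.0
grip_force: 0.0
[ 284   10   51  156 6938] c [443.8 152.9] size [149.7  52.1] axis [0.075 0.997] 85.7 zmax 54.0
[ 273  210   60   38 1403] c [424.7  -7. ] size [70.2 30.6] axis [0.977 0.214] 12.4 zmax 27.0
```

```bash
python3 -m jog '[[[0,0,0,0.0023,1],[0,0,0,0,1]]]' | head -1; python3 go.py 448.5 215.7 150 85.7
```

```text
time: 18.05
t 18.05 pos [449.7  53.6 205.3] phi 85.59 q7 -0.26 tilt [ 0.    -0.001 -1.   ]
shift units [ 0.8077 -0.0679  0.2767] rows 4 each [ 0.2019 -0.017   0.0692] turn rows 1 each -0.0003
```

```bash
python3 -m jog '[[[0.2019,-0.015,0.069,0,1],[0.2019,-0.015,0.069,0,1],[0.2019,-0.015,0.069,0,1],[0.2019,-0.015,0.069,0,1],[0,0,0.2,0,0.8],[0,0,0.2,0,0.7],[0,0,0.2,0,0.7],[0,0,0.11,0,0.7],[0,0,0,0,0.7],[0,0,0,0,0.2],[0,0,0,0,0.2],[0,0,0,0,0.2],[0,0,0,0,0.2],[0,0,0,0,0.2],[0,0,0,0,0.2],[0,0,0,0,0.2]]]'
python3 -m jog '[[[0,0,-0.1,0,0.2],[0,0,-0.15,0,0.2],[0,0,-0.2,0,0.2],[0,0,-0.15,0,0.2],[0,0,-0.05,0,0.2],[0,0,0,0,0.2],[0,0,0,0,0.2]]]'
cat > axis.py <<'E'
from h import *
# red-can axis from the scene camera: body points under the gripper
s,im,d,m=shot('scene'); W=cloud(s,d,m); H,S,V=cv2.split(cv2.cvtColor(im,cv2.COLOR_BGR2HSV))
k=((H<8)|(H>172))&(S>150)&(V>40)&(abs(W[...,0]-448)<80)&(W[...,1]>40)&(W[...,1]<290)&(W[...,2]<175)
P=W[k]; print(len(P),'min',P.min(0).round(),'max',P.max(0).round())
q=P-P.mean(0); a=np.linalg.svd(q,full_matrices=False)[2][0]; print('axis',a.round(3),'mean',P.mean(0).round(1))
print(s['opening'],s['grip_force'],s['tool_pos'].round(1),np.array(s['force']).round(1))
E
python3 axis.py
```

```text
time: 19.65
tool_pos: [450.1, 216.5, 8.9]
orientation: [0.733, 0.68, 0.001, 0.0]
force: [0.3, -0.7, 5.3]
opening: 0.394
grip_force: 30.0
time: 20.35
tool_pos: [448.8, 215.5, 136.9]
orientation: [0.733, 0.68, -0.001, -0.0]
force: [0.0, -0.9, -2.3]
opening: 0.39
grip_force: 30.0
422 min [415.  73. 125.] max [473. 227. 175.]
axis [0.147 0.982 0.116] mean [451.  124.2 162.1]
0.38972800856334305 29.99174416065216 [448.8 215.5 136.9] [ 0.  -0.9 -2.3]
```

```bash
python3 -m jog '[[[0,0,0,0,0.4],[0,0,0,0,0.4],[0,0,0,0,0.2],[0,0,0,0,0.2]]]'
python3 axis.py
```

```text
time: 20.8
tool_pos: [449.4, 216.3, 138.1]
orientation: [0.733, 0.68, -0.0, -0.0]
force: [0.3, 0.3, -2.0]
opening: 0.389
grip_force: 30.0
407 min [426. 181.  16.] max [476. 228. 172.]
axis [ 0.099 -0.025 -0.995] mean [457.2 196.6 109.7]
0.38924554305802184 29.998943209648132 [449.4 216.3 138.1] [ 0.3  0.3 -2. ]
```

```bash
python3 -m jog '[[[0,0,0.03,0,0.2],[0,0,0.02,0,0.2],[0,0,0.01,0,0.2],[0,0,0,0,0.2]]]'
python3 axis.py
python3 - <<'E'
from h import *
W=None
s,im,d,m=shot('scene'); im=im[60:220,220:420]; cv2.imwrite('pics/s6c.png',cv2.resize(im,None,fx=3.5,fy=3.5))
E
```

```text
time: 21.25
tool_pos: [452.0, 218.9, 129.6]
orientation: [0.733, 0.68, 0.003, 0.001]
force: [-2.4, 2.3, 23.9]
opening: 0.387
grip_force: 30.1
405 min [429. 183.   8.] max [479. 228. 166.]
axis [ 0.068 -0.052 -0.996] mean [459.  198.2 101.9]
0.38660180291487944 30.144339927937835 [452.  218.9 129.6] [-2.4  2.3 23.9]
```

View pics/s6c.png

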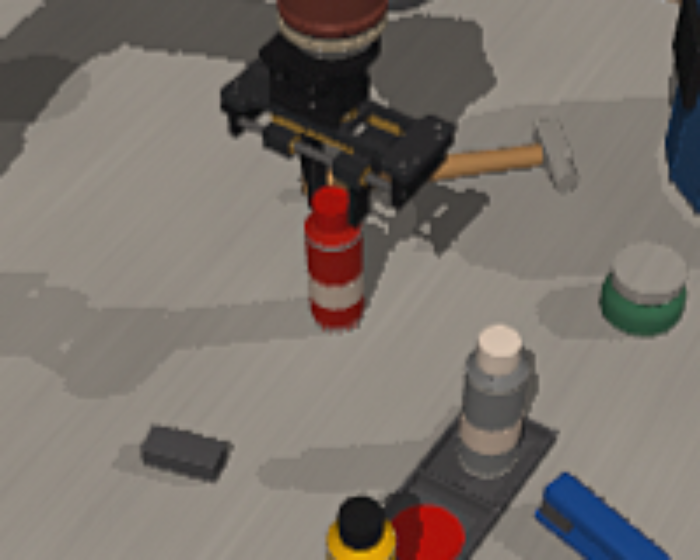

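The crop shows the red can hanging nearly vertical at (335,270), its base on the bench. I'll relieve the pressure, release it so it settles upright, then measure.

```bash
python3 -m jog '[[[0,0,-0.02,0,0.2],[0,0,0,0,0.2],[0,0,0,0,0.2],[0,0,0,0,1],[0,0,0,0,1],[0,0,0,0,1],[0,0,0,0,1],[0,0,-0.1,0,1],[0,0,-0.2,0,1],[0,0,-0.1,0,1],[-0.25,0,0,0,1],[-0.15,0,0,0,1],[0,0,0,0,1]]]'
python3 up.py 380 540 130 300 150; python3 go.py 448 215 180 86.6
```

```text
time: 22.65
tool_pos: [443.7, 131.9, 210.3]
orientation: [0.735, 0.678, -0.001, 0.001]
force: [0.4, 0.1, -0.2]
opening: 0.996
grip_force: 0.0
(143.0, 159.0) 1935 circ [447.3 216.5] 17.4 mean [447.2 216.5 149.3] min [430.  199.3 146.5] max [464.4 233.5 151.7]
(117.0, 128.0) 1368 circ [447.2 216.4] 26.3 mean [448.  216.3 121.2] min [421.  190.2 117. ] max [473.  241.8 126.7]
t 22.7 pos [443.7 134.2 210.4] phi 85.48 q7 -0.45 tilt [-0.001  0.    -1.   ]
shift units [ 0.4044 -0.0103  0.1517] rows 2 each [ 0.2022 -0.0052  0.0758] turn rows 1 each -0.00311
```

Red is upright at (447.3, 216.5). I'll regrip its cap with TCP z≈129.

```bash
python3 -m jog '[[[0.206,-0.007,0.0,-0.003,1],[0.206,-0.007,0,0,1],[0,0,0.1,0,0.8],[0,0,0.15,0,0.7],[0,0,0.1,0,0.6],[0,0,0.056,0,0.6],[0,0,0,0,0.6],[0,0,0,0,0.2],[0,0,0,0,0.2],[0,0,0,0,0.2],[0,0,0,0,0.2],[0,0,0,0,0.2],[0,0,0,0,0.2]]]'
python3 go.py 651 28 160 86.6
```

```text
time: 24.0
tool_pos: [446.9, 219.1, 130.0]
orientation: [0.727, 0.687, 0.001, 0.0]
force: [0.2, 0.3, 5.6]
opening: 0.396
grip_force: 30.0
t 24.0 pos [446.9 219.1 130. ] phi 86.78 q7 -0.72 tilt [ 0.001  0.002 -1.   ]
shift units [-0.8965  1.0728 -0.1486] rows 6 each [-0.1494  0.1788 -0.0248] turn rows 1 each 0.00049
```

```bash
python3 -m jog '[[[0,0,-0.06,0,0.2],[0,0,-0.08,0,0.2],[0,0,-0.04,0,0.2],[-0.08,0,0,0,0.2],[-0.15,0,0,0,0.2],[-0.2,0,0,0,0.2],[-0.2,0,0,0,0.2],[-0.15,0.05,0,0,0.2],[-0.08,0.1,0,0,0.2],[-0.025,0.15,0,0,0.2],[0,0.2,0,0,0.2],[0,0.2,0,0,0.2],[0,0.18,0,0,0.2],[0,0.12,0,0,0.2],[0,0.05,0,0,0.2],[0,0.02,0,0,0.2],[0,0,0,0,0.2],[0,0,0,0,0.2],[0,0,0,0,0.2]]]'
python3 go.py 651 29.5 134 86.6
python3 - <<'E'
from h import *
s,im,d,m=shot('scene')
W=cloud(s,d,m)
H,S,V=cv2.split(cv2.cvtColor(im,cv2.COLOR_BGR2HSV))
k=((H<8)|(H>172))&(S>150)&(V>40)&(abs(W[...,0]-651)<80)&(abs(W[...,1]-28)<70)
for a in range(0,190,20):
    P=W[k&(W[...,2]>=a)&(W[...,2]<a+20)]
    if len(P)>10: print(a,len(P),P.mean(0).round(1),P.min(0).round(1),P.max(0).round(1))
E
```

```text
time: 25.9
tool_pos: [649.2, 30.2, 165.6]
orientation: [0.727, 0.687, -0.0, 0.0]
force: [-1.0, 0.4, -1.8]
opening: 0.395
grip_force: 30.0
t 25.9 pos [649.2  30.2 165.6] phi 86.81 q7 -0.36 tilt [-0.  0. -1.]
shift units [-0.0027  0.0093  0.158 ] rows 1 each [-0.0027  0.0093  0.158 ] turn rows 1 each 0.00058

0 172 [657.2  17.5   5.3] [617.7  -5.5   0.7] [681.8  54.2   9.6]
40 45 [659.6   9.2  53.4] [633.8  -0.9  46. ] [676.1  33.9  59.7]
60 35 [659.3   7.9  64.8] [634.4   0.7  60.3] [675.7  34.   70.8]
100 61 [657.    8.  112.6] [6.319e+02 3.000e-01 1.038e+02] [675.9  29.2 120. ]
120 82 [658.9   9.  130.3] [ 6.314e+02 -1.000e-01  1.206e+02] [676.4  32.6 139.6]
140 94 [655.4  11.4 152. ] [625.9   1.1 140.3] [676.3  34.3 159.8]
160 78 [652.5  14.2 168.4] [630.9   6.7 160.3] [675.5  24.5 179.8]
180 101 [648.4  23.3 185.8] [632.1   8.3 181.7] [665.7  40.2 190.5]
```

Red hangs vertically over its mark. I'll lower it and release.

```bash
python3 -m jog '[[[0,0.008,0.05,0,0.2],[0,0,0.06,0,0.2],[0,0,0.03,0,0.2],[0,0,0.014,0,0.2],[0,0,0.003,0,0.2],[0,0,0,0,0.2]]]'
python3 -m jog '[[[0,0,0,0,0.5],[0,0,0,0,0.6],[0,0,0,0,0.8],[0,0,0,0,0.9],[0,0,-0.1,0,1],[0,0,-0.2,0,1],[0,0,-0.2,0,1],[-0.2,0,0,0,1],[-0.2,0,0,0,1],[0,0,0,0,1],[0,0,0,0,1]]]'
python3 up.py 600 700 -20 75 154
python3 - <<'E'
from h import *
s,im,d,m=shot('top'); cv2.imwrite('pics/fin.png',im[100:320,120:520])
cv2.imwrite('pics/finc.png',cv2.resize(im[100:320,120:520],None,fx=2,fy=2))
s,im,d,m=shot('scene'); a=im[100:300,200:440]
E
```

```text
time: 26.55
tool_pos: [651.4, 30.0, 134.1]
orientation: [0.727, 0.687, -0.0, -0.0]
force: [-1.6, -1.3, 3.7]
opening: 0.391
grip_force: 30.0
time: 27.65
tool_pos: [646.9, -51.4, 233.6]
orientation: [0.728, 0.686, -0.0, -0.0]
force: [0.1, 0.4, 0.0]
opening: 1.0
grip_force: 0.0
(147.0, 163.0) 1607 circ [651.1  26.9] 17.5 mean [651.1  27.2 153.3] min [633.7  10.2 149.7] max [668.2  44.3 155.7]
(121.0, 132.0) 1198 circ [651.   26.9] 26.2 mean [651.1  27.9 125.4] min [625.3   0.8 121. ] max [676.5  51.9 130.7]
```

View pics/finc.png

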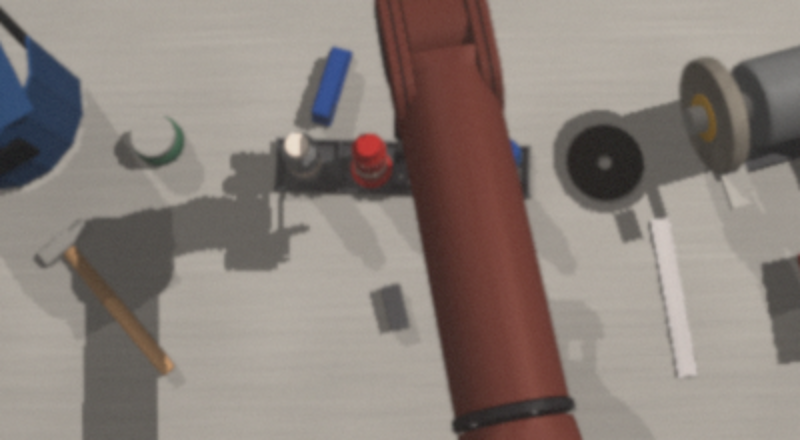

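The final view shows the red can upright in its bay at (370,160). Its axis measures (651.1, 26.9), about 1 mm from its mark, and the other things are in place. The arm is clear above everything, so I'll hand in.

```bash
python3 -c "
from rig import env
print(env.job_done())"
```

```text
the job is handed in; nothing more can be done
None
```

The job is handed in: the red and blue cans measured upright, cap up, each within about 1–2 mm of its own mark, after about 28 s of the 67 s; the hand-in returned no verdict.

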